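# Press home the proud lock clips on a conveyor belt edge

### The arm

A 6-joint arm with a two-finger parallel gripper is mounted at the origin on the work surface. World frame = base frame: x ahead of the robot, y to its left, z up, the work surface at z = 0. Lengths are in mm, angles in rad, forces in N, time in s.
With the tool pointing down it reaches from about 375 to 975 mm from the base axis. Payload 3.8 kg.
Tool frame: the origin (TCP) lies midway between the tips of the shut fingers; the grasp point (between the pads) lies bot.pinch_z behind it (bot.pinch_z is the distance from the TCP to the grasp point, in mm); z points along the fingers, y is the line along which they close (so a half turn about z gives the same grasp; the last joint's range is limited). The gripper opens to 85 mm and grips with 20 to 120 N. Pads are 22 mm wide; open, the fingers measure 114 mm over their backs; the gripper's body (76 mm by 85 mm) begins 54 mm behind the grasp point. The pads swing forward as they close: fully open they stand 13 mm farther back than shut.
Start: joints at [1.084, 0.264, 1.604, -0, 1.274, -0.037], TCP at [293.477, 607.856, 231.28] pointing down, gripper open.
Joint ranges: [-2.63, 2.63], [-0.94, 2.18], [0.31, 2.57], [-1.31, 4.45], [0, 2.66], [-2.55, 2.55]. Speed limits (rad/s): [2.57, 2.57, 3.14, 3.14, 3.14, 3.14].

### API

Orientations are given as a rotation vector (axis times angle).
In Python, from plant import monitor, imaging, bot, outline_of, landmark_of gives the robot as it stands.
- The arm moves only by the tool carry_out, never from a script. Its argument "motion" is a list of rows, each a list of 3 entries, a list of its own where there are three numbers: the turn, a rotation vector about the tool's x, y, z in rad, then the shift along the tool's x, y, z in mm, then the closure, from 0 (fully open) to 1 (shut). A call has 1 to 12 rows; each row is the pose to reach, as a shift and turn from the pose commanded when the call began, along the tool's axes at that moment; what a row does not reach only later rows make up. A row lasts 1/8 s, in which the tool goes at most 62.5 mm and 10.7 degrees, less where a joint would pass 70% of its speed; a pose out of reach is approached as far as the arm can. A call with a gripper value outside its range is refused whole. The fingers move at their own pace and stop on an object; "squeeze" is the grip in N (left out, the last holds). Time passes only in rows, so rows that repeat a pose let the fingers close. It gives the time, the measured TCP pose, the force, the opening and the grip force at its end, in the units of the state.
- monitor.get_obs(): the state, without advancing time (a new reading comes with each control period).
- imaging.camera(name): name is "side" or "top"; returns a dict with "color" (400x640x3 uint8, red, green, blue), "camera_matrix" (3x3 intrinsics, pixels), "origin" and "rotation" of the camera in the world. Camera axes: x right, y up, looking along -z (the intrinsics and any distortion apply to the point x, -y, -z); pixel columns grow to the right and rows downward; lengths in mm; the calibration is good to about 2 mm. A picture is of the moment at which its call begins. There is no depth.
- bot.sign_off(): hands the job in; it is judged then, once.
Trained networks look in the newest picture that a camera, given by its name, has taken for a name from the list of things; names that differ only in an ending like _2 or _b are one class to them, and where a whole thing is asked for, a point or a joint stands for the part that bears it (a point fixed in the world has none). Each returns a list of dicts, best first, with "confidence" (0 to 1); they miss things now and then, are a little off and sometimes report something else, mostly with a low value. They report only what shows in the picture. A call takes as long as a camera call.
- outline_of(target, camera): "pixels" (400x640 bool, what is visible of it) and "bbox" ([left, top, width, height] in pixels, round what is visible of it).
- landmark_of(target, camera): "location" ([column, row] in pixels: a listed point, or the origin of a listed thing).
The state is a dict: "t": time; "qpos": joint angles; "joint_velocities": joint speeds; "joint_efforts": joint torques, N m; "eef_pos": TCP position; "tcp_rot": TCP orientation; "ft_force": force on the tool from outside, world axes, zero at the start; "moment": the same for the moment, N m; "grip_width": finger opening in mm; "grasp_force": force on a finger pad.
Only numpy, scipy, OpenCV 4.12 (cv2) and the standard library are available. Lean on these libraries where they do the work, as an engineer would, in place of code of your own. Each camera call takes 0.05 s, during which the arm holds its last target. There are 200 camera calls.

### The job

Three of the white lock clips along the edge of the conveyor belt still stand proud of their teal housings. With the fingertips, press each of the three gently down until its head rests on its housing like the others, one after the other, starting with the one nearest the steel end stop and working towards the free end of the belt, so that the slack runs out that way. Grip and lift nothing, leave the clips that are already home untouched and the tools and parts lying about alone, and finish with the hand clear.

Things in the scene. Friction and masses are not known exactly. Their poses are not given: they have to be found in the camera images.
- belt: Piece of dark grey modular plastic conveyor belt lying flat and fixed, 220 mm wide (its x, away from the robot at yaw 0), 414 mm long (its y) and 16 mm thick. Origin: centre of its underside, on the table; z up. Seven teal lock housings stand along its robot-side edge. Its -y end is the free end.
- housing_row (a point): Top of the middle one of the seven teal lock housings, 16 mm above the table. Each is 38 mm square, its top level with the belt, and holds one white lock clip; they stand in a row at belt x = -90 mm, y = +150, +100, +50, 0, -50, -100, -150 mm.
- end_stop (a point): Middle of the top edge of the steel end stop, a fixed angle that the belt's +y end (the robot's left) butts against: 6 mm thick face, 36 mm high, 260 mm long along belt x, with a 50 mm wide foot beyond it.
- clip_first_top (a point): Centre of the top face of the first (nearest the end stop) of the three clips that stand proud: white plastic lock clip, head 22 x 26 mm (belt x, y) and 5 mm thick, on two prongs in its housing, at belt y = +150 or +100 mm. Its top is 21 mm above the table when home, 30 to 33 mm at the start.
- clip_first (a joint): How far that clip stands proud, m: 0 when home (head resting on its housing, stopped there), 0.009 to 0.012 at the start. It slides straight down or up, against a friction of about 4 N with no spring, and stays where it is left (a force over 25 N would crack it); 0.020 is pulled right up.
- clip_second_top (a point): Centre of the top face of the second of the three clips that stand proud: white plastic lock clip, head 22 x 26 mm (belt x, y) and 5 mm thick, on two prongs in its housing, at belt y = +50, 0 or -50 mm. Its top is 21 mm above the table when home, 30 to 33 mm at the start.
- clip_second (a joint): How far that clip stands proud, m: 0 when home (head resting on its housing, stopped there), 0.009 to 0.012 at the start. It slides straight down or up, against a friction of about 4 N with no spring, and stays where it is left (a force over 25 N would crack it); 0.020 is pulled right up.
- clip_third_top (a point): Centre of the top face of the third (farthest from the end stop) of the three clips that stand proud: white plastic lock clip, head 22 x 26 mm (belt x, y) and 5 mm thick, on two prongs in its housing, at belt y = -100 or -150 mm. Its top is 21 mm above the table when home, 30 to 33 mm at the start.
- clip_third (a joint): How far that clip stands proud, m: 0 when home (head resting on its housing, stopped there), 0.009 to 0.012 at the start. It slides straight down or up, against a friction of about 4 N with no spring, and stays where it is left (a force over 25 N would crack it); 0.020 is pulled right up.
- home_a_top (a point): Centre of the top face of one of the four same clips that are already home, 21 mm above the table, in the other housings.
- home_a (a joint): How far that clip stands proud, m: 0 at the start.
- home_b_top (a point): Centre of the top face of one of the four same clips that are already home, 21 mm above the table, in the other housings.
- home_b (a joint): How far that clip stands proud, m: 0 at the start.
- home_c_top (a point): Centre of the top face of one of the four same clips that are already home, 21 mm above the table, in the other housings.
- home_c (a joint): How far that clip stands proud, m: 0 at the start.
- home_d_top (a point): Centre of the top face of one of the four same clips that are already home, 21 mm above the table, in the other housings.
- home_d (a joint): How far that clip stands proud, m: 0 at the start.
- screwdriver: Loose screwdriver, blue handle, 200 mm long and up to 26 mm high, lying on the belt behind the housings. Origin: at its middle, on its underside. Not to be moved.
- spare_clip: Loose spare lock clip lying on its side on the table before the belt's robot-side edge, 20 x 26 mm, 22 mm high. Origin: at its middle, on its underside. Not to be moved.
- spare_module: Loose spare belt module, dark grey comb 62 x 150 mm, 16 mm high, on the table before the belt's robot-side edge. Origin: at its middle, on its underside. Not to be moved.
- mallet: Loose mallet with wooden handle and rubber head, 270 mm long, 37 mm high, on the table by the free end of the belt. Origin: at its middle, on its underside. Not to be moved.
- hinge_rods: Loose bundle of three grey hinge rods 230 mm long, 22 mm high, on the table behind the belt. Origin: at its middle, on its underside. Not to be moved.
- clip_tub: Loose round grey tub of spare clips, 80 mm across, 55 mm high, on the table beyond the end stop. Origin: at its middle, on its underside. Not to be moved.
- tape_measure: Loose black tape measure 66 x 36 mm, 62 mm high, on the table beyond the end stop. Origin: at its middle, on its underside. Not to be moved.

How it is judged:
By the outcome, as a careful person would: the job done as asked, in the order asked, and still so for the second after the job is handed in, with the robot touching nothing.
It also fails if it takes over 45 s, if anything falls off the work surface, if the arm or the gripper's body presses on something with over 40 N, if the wrist force passes 120 N, or if a joint passes its speed limit or range.

## Working session

There is one attempt and no reset: what is moved stays moved. The work goes in short steps, Python scripts to look and compute and a tool call to move; the robot and the scene stay as the last step left them, time stands still between calls to the robot, and variables do not carry over. Pictures are saved under pics/ and viewed, at most 10 in all, crops included, and the job is handed in when it is done.

Besides the shell and the picture viewer there is one more tool, called after "Emit:" in YAML: its name, and indented under it one key for each argument. carry_out: Moves the arm, as the interface text tells. Its arguments: {"type":"object","properties":{"motion":{"type":"array"},"squeeze":{"type":"number"}},"required":["motion"]}

```bash
mkdir -p pics; cat > h.py <<'E'
import numpy as np, cv2
from plant import monitor, imaging, bot, outline_of, landmark_of
def save(c,n):
    d=imaging.camera(c); cv2.imwrite(f'pics/{n}.png',d['color'][:,:,::-1]); return d
def ray(d,p):
    K=np.array(d['camera_matrix']);v=np.linalg.inv(K)@[p[0],p[1],1]
    return np.array(d['origin']),np.array(d['rotation'])@[v[0],-v[1],-v[2]]
def at_z(d,p,z):
    o,r=ray(d,p); return o+r*(z-o[2])/r[2]
E
python3 - <<'E'
from h import *
np.set_printoptions(precision=1,suppress=True)
o=monitor.get_obs();print(o['eef_pos'],o['tcp_rot'],o['ft_force'],o['grip_width'],bot.pinch_z)
for c in('top','side'):
    d=save(c,c+'0');print(c,d['origin'],d['rotation'],[k for k in d])
    for n,z in [('housing_row',16),('end_stop',36),('clip_first_top',31),('clip_second_top',31),('clip_third_top',31),('home_a_top',21),('belt',0)]:
        for l in landmark_of(n,c)[:5]: print(n,np.array(l['location']),round(l['confidence'],2),at_z(d,l['location'],z))
E
```

```text
[293.2 607.2 230. ] [-0.7 -3.1  0. ] [-0.1 -0.6  1.3] 85.7364421805338 18.700000000000003
top [524.3  30.5 839.2] [ 0.1 -0.1 -1.6] ['color', 'camera_matrix', 'origin', 'rotation']Traceback (most recent call last):
  File "<stdin>", line 7, in <module>
  File "h.py", line 9, in at_z
    o,r=ray(d,p); return o+r*(z-o[2])/r[2]
                                      ~^^^
IndexError: invalid index to scalar variable.
```

View pics/top0.png

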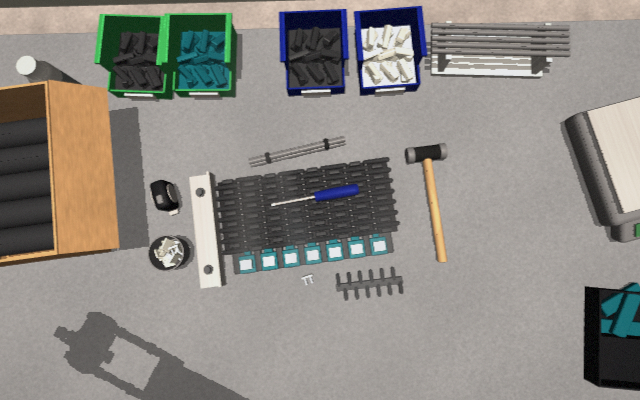

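The top view shows the clip row running from (246,264) near the end stop to (378,245) at the free end. The screwdriver lies behind it, and the spare clip (307,280) and module (370,282) in front. The camera rotation is a rotation vector, so I'll fix that.

```bash
sed -i "s/np.array(d\['rotation'\])@/cv2.Rodrigues(np.array(d['rotation'],float))[0]@/" h.py
python3 - <<'E'
from h import *
np.set_printoptions(precision=1,suppress=True)
for c in('top','side'):
    d=save(c,c+'1');print(c,d['origin'],d['rotation'])
    im=cv2.imread(f'pics/{c}1.png')
    for n,z in [('housing_row',16),('end_stop',36),('clip_first_top',31),('clip_second_top',31),('clip_third_top',31),('home_a_top',21),('belt',0)]:
        for l in landmark_of(n,c)[:5]: print(n,np.array(l['location']),round(l['confidence'],2),at_z(d,l['location'],z))
    if c=='side': 
        b=outline_of('belt',c)[0]['bbox'];print(b)
        x,y,w,h=[int(v) for v in b];cr=im[max(0,y-20):y+h+20,max(0,x-20):x+w+20];s=min(800/cr.shape[1],600/cr.shape[0]);print(s)
        cv2.imwrite('pics/sidecrop.png',cv2.resize(cr,None,fx=s,fy=s,interpolation=cv2.INTER_CUBIC))
cv2.imwrite('pics/topcrop.png',cv2.resize(cv2.imread('pics/top1.png')[225:300,220:410],None,fx=4,fy=4,interpolation=cv2.INTER_CUBIC))
E
```

```text
top [524.3  30.5 839.2] [ 0.1 -0.1 -1.6]
housing_row [315.7 251.4] 0.95 [499.6  52.8  16. ]
housing_row [429.4 198.4] 0.58 [ 615.6 -208.7   16. ]
housing_row [311.1 281.3] 0.19 [433.3  64.1  16. ]
end_stop [209.7 227.8] 0.76 [556.2 288.2  36. ]
clip_first_top [243.3 263. ] 0.63 [477.1 213.6  31. ]
clip_first_top [334.1 254.1] 0.19 [493.5  11.7  31. ]
clip_second_top [335.4 254.6] 0.64 [492.4   8.8  31. ]
clip_third_top [378.2 248.2] 0.65 [504.9 -86.3  31. ]
home_a_top [265. 261.] 0.6 [480.2 167.   21. ]
belt [305.7 216.7] 0.91 [579.7  75.3   0. ]
side [560.7 758.5 848.7] [ 0.  -1.1 -2.8]
housing_row [378.3 228.6] 0.89 [491.5  63.5  16. ]
housing_row [387.5 279.3] 0.58 [471.6 197.1  16. ]
end_stop [343.4 307.7] 0.92 [558.3 282.7  36. ]
clip_first_top [387.  281.2] 0.42 [474.2 211.8  31. ]
clip_first_top [383.4 247.5] 0.22 [481.5 127.4  31. ]
clip_second_top [376.1 204.5] 0.52 [498.4   4.2  31. ]
clip_third_top [370.8 173.6] 0.42 [512.5 -97.7  31. ]
clip_third_top [303.3 366.9] 0.22 [621.8 403.3  31. ]
home_a_top [381.3 265.3] 0.66 [484.9 166.8  21. ]
belt [337.7 233.4] 0.94 [582.   72.6   0. ]
[276.1, 168.7, 139.3, 176.6]
2.7777777777777777
```

View pics/sidecrop.png

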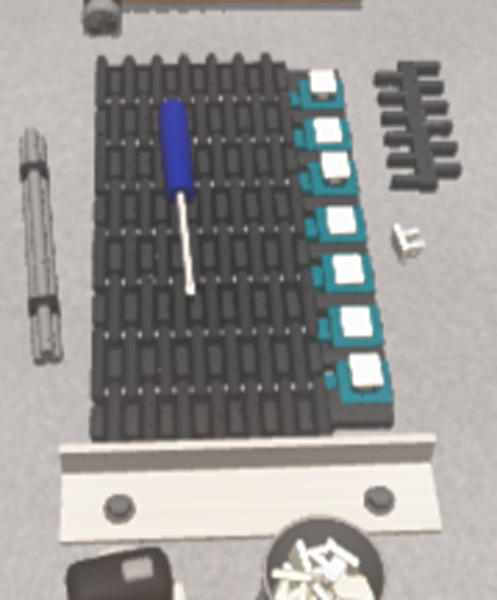

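View pics/topcrop.png

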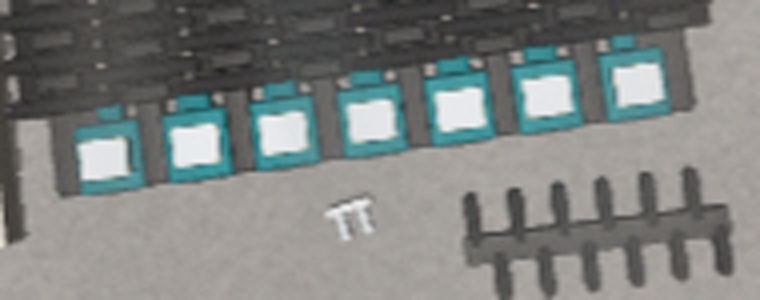

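Both views agree: the proud clips are at belt y = +150 (nearest the stop), -50 and -150. Their heads cast shadows on the teal in the side view. Next I'll localise the row from the white blobs.

```bash
python3 - <<'E'
from h import *
from scipy.optimize import least_squares
from scipy.spatial.transform import Rotation as R
np.set_printoptions(precision=2,suppress=True)
ys=np.array([150,100,50,0,-50,-100,-150]);z=np.array([31.5,21,21,21,31.5,21,31.5])
for c in('top','side'):
    d=imaging.camera(c);im=d['color'].astype(int)
    m=((im.min(2)>185)&(im.max(2)-im.min(2)<40)).astype(np.uint8)
    n,_,s,cen=cv2.connectedComponentsWithStats(m)
    o0=np.array([495,53.]);u=np.array([-.13,.99]);P=[]
    for k in range(7):
        g=[]
        for i in range(1,n):
            if 30<s[i,4]<600:
                p=at_z(d,cen[i],z[k]); 
                if np.hypot(*(p[:2]-o0-u*ys[k]))<22: g.append((s[i,4],*p[:2]))
        P.append(max(g)[1:] if g else (np.nan,)*2)
    P=np.array(P);print(c);print(P)
    ok=~np.isnan(P[:,0])
    f=lambda q:np.r_[P[ok,0]-q[0]+ys[ok]*np.sin(q[2]),P[ok,1]-q[1]-ys[ok]*np.cos(q[2])]
    r=least_squares(f,[495,53,.13],loss='soft_l1');q=r.x;print('fit',q,f(q))
o=monitor.get_obs();M=R.from_rotvec(o['tcp_rot']).as_matrix();print(M,o['eef_pos'])
E
```

```text
top
[[474.05 208.83]
 [480.47 159.21]
 [486.46 109.89]
 [492.65  60.03]
 [498.43  10.57]
 [504.72 -38.99]
 [510.59 -88.87]]
fit [492.48  60.1    0.12] [-0.19  0.14  0.05  0.17 -0.13  0.09 -0.12 -0.15 -0.14  0.17 -0.07  0.1
  0.17 -0.08]
side
[[473.6  210.45]
 [479.57 161.77]
 [485.84 111.95]
 [491.75  63.1 ]
 [497.91  12.39]
 [503.91 -37.04]
 [   nan    nan]]
fit [491.8   62.28   0.12] [ 0.03 -0.08  0.12 -0.06  0.03 -0.04 -0.72  0.23  0.04  0.82 -0.26 -0.07]
[[-0.9   0.43  0.  ]
 [ 0.43  0.9   0.  ]
 [ 0.    0.   -1.  ]] [293.49 607.85 231.29]
```

Emit:
carry_out:
  motion:
    - [[0,0,-0.572],[-335.6,-279.7,60],1]
    - [[0,0,-0.572],[-335.6,-279.7,60],1]
    - [[0,0,-0.572],[-335.6,-279.7,60],1]
    - [[0,0,-0.572],[-335.6,-279.7,60],1]
    - [[0,0,-0.572],[-335.6,-279.7,60],1]
    - [[0,0,-0.572],[-335.6,-279.7,60],1]
    - [[0,0,-0.572],[-335.6,-279.7,60],1]
    - [[0,0,-0.572],[-335.6,-279.7,60],1]
    - [[0,0,-0.572],[-335.6,-279.7,120],1]
    - [[0,0,-0.572],[-335.6,-279.7,170],1]
    - [[0,0,-0.572],[-335.6,-279.7,170],1]
    - [[0,0,-0.572],[-335.6,-279.7,170],1]

```text
t: 2.55
eef_pos: [475.1, 211.2, 62.9]
tcp_rot: [-0.193, 3.134, 0.001]
ft_force: [0.6, -0.5, 0.7]
grip_width: 0.3
grasp_force: 0.0
```

```bash
python3 - <<'E'
from h import *
o=monitor.get_obs();print(o['t'],o['eef_pos'],o['tcp_rot'],cv2.Rodrigues(np.array(o['tcp_rot']))[0],o['ft_force'],o['grip_width'])
a=save('top','t2');save('side','s2')
A=cv2.imread('pics/t2.png')[190:310,190:350];B=cv2.imread('pics/s2.png')[200:320,310:470]
cv2.imwrite('pics/c2.png',np.vstack([cv2.resize(A,None,fx=2.5,fy=2.5,interpolation=2),cv2.resize(B,None,fx=2.5,fy=2.5,interpolation=2)]))
E
```

```text
2.55 [475.12704008 211.22377419  62.92737588] [-1.93063476e-01  3.13369127e+00  1.24375814e-03] [[-9.92435465e-01 -1.22752644e-01  1.90711918e-03]
 [-1.22751091e-01  9.92437071e-01  9.11292248e-04]
 [-2.00455930e-03  6.70297786e-04 -9.99997766e-01]] [ 0.60232318 -0.47558369  0.69398187] 0.34145896947605087
```

View pics/c2.png

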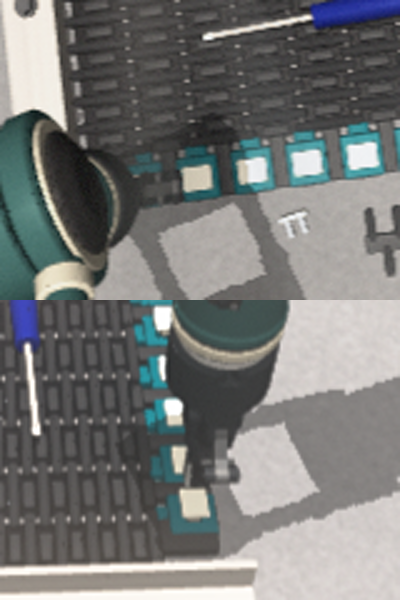

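Emit:
carry_out:
  motion:
    - [[0,0,0],[0,0,20],1]
    - [[0,0,0],[0,0,26],1]
    - [[0,0,0],[0,0,28],1]
    - [[0,0,0],[0,0,30],1]
    - [[0,0,0],[0,0,31],1]
    - [[0,0,0],[0,0,32],1]
    - [[0,0,0],[0,0,33],1]
    - [[0,0,0],[0,0,34],1]
    - [[0,0,0],[0,0,35],1]
    - [[0,0,0],[0,0,36],1]
    - [[0,0,0],[0,0,37],1]
    - [[0,0,0],[0,0,37],1]

```text
t: 4.15
eef_pos: [474.6, 210.3, 24.4]
tcp_rot: [-0.192, 3.135, 0.0]
ft_force: [2.4, 0.9, 2.7]
grip_width: 0.4
grasp_force: 1.4
```

Emit:
carry_out:
  motion:
    - [[0,0,0],[0,0,0.5],1]
    - [[0,0,0],[0,0,1],1]
    - [[0,0,0],[0,0,1.5],1]
    - [[0,0,0],[0,0,1.5],1]

```text
t: 4.65
eef_pos: [474.4, 210.1, 22.9]
tcp_rot: [-0.192, 3.135, 0.0]
ft_force: [2.9, 1.8, 3.2]
grip_width: 0.0
grasp_force: 1.9
```

Emit:
carry_out:
  motion:
    - [[0,0,0],[0,0,0.5],1]
    - [[0,0,0],[0,0,1],1]
    - [[0,0,0],[0,0,1],1]

```text
t: 5.03
eef_pos: [474.0, 210.0, 21.7]
tcp_rot: [0.192, -3.136, 0.0]
ft_force: [3.0, 1.5, 4.5]
grip_width: -0.1
grasp_force: 1.9
```

Emit:
carry_out:
  motion:
    - [[0,0,0],[0,0,0.4],1]
    - [[0,0,0],[0,0,0.4],1]

```text
t: 5.28
eef_pos: [474.0, 210.0, 21.3]
tcp_rot: [0.192, -3.136, 0.0]
ft_force: [3.3, 1.9, 3.9]
grip_width: -0.1
grasp_force: 1.8
```

Emit:
carry_out:
  motion:
    - [[0,0,0],[0,0,0.4],1]
    - [[0,0,0],[0,0,0.4],1]

```text
t: 5.52
eef_pos: [474.0, 210.0, 21.0]
tcp_rot: [0.192, -3.135, 0.0]
ft_force: [1.3, 0.4, 4.0]
grip_width: 0.1
grasp_force: 2.4
```

Emit:
carry_out:
  motion:
    - [[0,0,0],[0,0,0.4],1]
    - [[0,0,0],[0,0,0.4],1]

```text
t: 5.78
eef_pos: [474.0, 210.0, 21.0]
tcp_rot: [0.192, -3.135, 0.0]
ft_force: [1.2, 1.1, 7.4]
grip_width: -0.1
grasp_force: 3.9
```

Emit:
carry_out:
  motion:
    - [[0,0,0],[0,0,0.3],1]
    - [[0,0,0],[0,0,0.3],1]

```text
t: 6.02
eef_pos: [474.0, 210.0, 21.0]
tcp_rot: [0.192, -3.135, 0.0]
ft_force: [0.8, 1.1, 9.8]
grip_width: 0.3
grasp_force: 5.0
```

Emit:
carry_out:
  motion:
    - [[0,0,0],[0,0,-10],1]
    - [[0,0,0],[0,0,-40],1]
    - [[0,0,0],[0,-60,-40],1]
    - [[0,0,0],[0,-120,-40],1]
    - [[0,0,0],[0,-180,-40],1]
    - [[0,0,0],[0,-200,-40],1]
    - [[0,0,0],[0,-200,-40],1]
    - [[0,0,0],[0,-200,-40],1]

```text
t: 7.02
eef_pos: [497.1, 12.0, 59.6]
tcp_rot: [0.191, -3.133, -0.001]
ft_force: [-0.0, -1.0, 0.7]
grip_width: -0.1
grasp_force: 0.0
```

Emit:
carry_out:
  motion:
    - [[0,0,0],[0,0,20],1]
    - [[0,0,0],[0,0,25],1]
    - [[0,0,0],[0,0,27],1]
    - [[0,0,0],[0,0,29],1]
    - [[0,0,0],[0,0,30],1]
    - [[0,0,0],[0,0,31],1]
    - [[0,0,0],[0,0,32],1]
    - [[0,0,0],[0,0,33],1]
    - [[0,0,0],[0,0,34],1]
    - [[0,0,0],[0,0,35],1]
    - [[0,0,0],[0,0,36],1]
    - [[0,0,0],[0,0,36],1]

```text
t: 8.52
eef_pos: [498.8, 11.4, 24.2]
tcp_rot: [-0.192, 3.135, -0.001]
ft_force: [0.4, 1.8, 2.9]
grip_width: 0.1
grasp_force: 1.2
```

Emit:
carry_out:
  motion:
    - [[0,0,0],[0,0,0.7],1]
    - [[0,0,0],[0,0,1.4],1]
    - [[0,0,0],[0,0,2.1],1]
    - [[0,0,0],[0,0,2.5],1]
    - [[0,0,0],[0,0,2.9],1]
    - [[0,0,0],[0,0,3.3],1]
    - [[0,0,0],[0,0,3.3],1]

```text
t: 9.4
eef_pos: [498.7, 11.4, 21.0]
tcp_rot: [-0.192, 3.135, -0.0]
ft_force: [1.3, 0.1, 3.0]
grip_width: -0.0
grasp_force: 1.6
```

Emit:
carry_out:
  motion:
    - [[0,0,0],[0,0,0.3],1]
    - [[0,0,0],[0,0,0.6],1]
    - [[0,0,0],[0,0,0.6],1]

```text
t: 9.78
eef_pos: [498.8, 11.4, 21.0]
tcp_rot: [-0.192, 3.135, -0.001]
ft_force: [-0.4, 0.5, 7.9]
grip_width: 0.0
grasp_force: 3.9
```

Emit:
carry_out:
  motion:
    - [[0,0,0],[0,0,0.3],1]
    - [[0,0,0],[0,0,0.3],1]

```text
t: 10.02
eef_pos: [498.8, 11.4, 21.0]
tcp_rot: [-0.192, 3.135, -0.0]
ft_force: [-1.2, 0.2, 9.2]
grip_width: 0.2
grasp_force: 5.1
```

Emit:
carry_out:
  motion:
    - [[0,0,0],[0,0,-10],1]
    - [[0,0,0],[0,0,-40],1]
    - [[0,0,0],[0,-50,-40],1]
    - [[0,0,0],[0,-100,-40],1]
    - [[0,0,0],[0,-100,-40],1]
    - [[0,0,0],[0,-100,-40],1]

```text
t: 10.78
eef_pos: [509.5, -87.4, 59.4]
tcp_rot: [0.19, -3.134, -0.002]
ft_force: [-1.3, 0.3, -0.2]
grip_width: 0.5
grasp_force: 0.0
```

Emit:
carry_out:
  motion:
    - [[0,0,0],[0,0,20],1]
    - [[0,0,0],[0,0,25],1]
    - [[0,0,0],[0,0,27],1]
    - [[0,0,0],[0,0,29],1]
    - [[0,0,0],[0,0,30],1]
    - [[0,0,0],[0,0,31],1]
    - [[0,0,0],[0,0,32],1]
    - [[0,0,0],[0,0,33],1]
    - [[0,0,0],[0,0,34],1]
    - [[0,0,0],[0,0,35],1]
    - [[0,0,0],[0,0,36],1]
    - [[0,0,0],[0,0,36],1]

```text
t: 12.28
eef_pos: [510.9, -88.0, 24.1]
tcp_rot: [-0.192, 3.135, -0.001]
ft_force: [0.2, 1.7, 2.3]
grip_width: -0.1
grasp_force: 1.2
```

Emit:
carry_out:
  motion:
    - [[0,0,0],[0,0,0.7],1]
    - [[0,0,0],[0,0,1.4],1]
    - [[0,0,0],[0,0,2.1],1]
    - [[0,0,0],[0,0,2.5],1]
    - [[0,0,0],[0,0,2.9],1]
    - [[0,0,0],[0,0,3.3],1]
    - [[0,0,0],[0,0,3.3],1]

```text
t: 13.15
eef_pos: [510.9, -87.9, 21.0]
tcp_rot: [-0.192, 3.135, -0.001]
ft_force: [0.6, 0.2, 5.2]
grip_width: 0.2
grasp_force: 2.5
```

Emit:
carry_out:
  motion:
    - [[0,0,0],[0,0,0.3],1]
    - [[0,0,0],[0,0,0.6],1]
    - [[0,0,0],[0,0,0.8],1]
    - [[0,0,0],[0,0,0.8],1]

```text
t: 13.65
eef_pos: [511.0, -87.9, 21.0]
tcp_rot: [-0.192, 3.135, -0.001]
ft_force: [-1.5, 1.4, 11.7]
grip_width: 0.0
grasp_force: 5.4
```

Emit:
carry_out:
  motion:
    - [[0,0,0],[0,0,-10],1]
    - [[0,0,0],[0,0,-60],1]
    - [[0,0,0],[0,0,-120],1]
    - [[0,0,0],[0,0,-180],1]
    - [[0,0,0],[0,-60,-200],1]
    - [[0,0,0],[0,-120,-200],1]
    - [[0,0,0],[0,-180,-200],1]
    - [[0,0,0],[0,-230,-200],1]
    - [[0,0,0],[0,-230,-200],1]
    - [[0,0,0],[0,-230,-200],1]

```text
t: 14.9
eef_pos: [537.8, -315.5, 219.1]
tcp_rot: [0.191, -3.134, -0.003]
ft_force: [0.2, 0.3, 0.0]
grip_width: 0.3
grasp_force: 0.0
```

```bash
python3 - <<'E'
from h import *
save('top','t3');save('side','s3')
A=cv2.imread('pics/t3.png')[150:310,140:460];B=cv2.imread('pics/s3.png')[150:310,230:550]
cv2.imwrite('pics/c3.png',np.vstack([cv2.resize(x,None,fx=1.85,fy=1.85,interpolation=2) for x in(A,B)]))
E
```

```text
(no output)
```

View pics/c3.png

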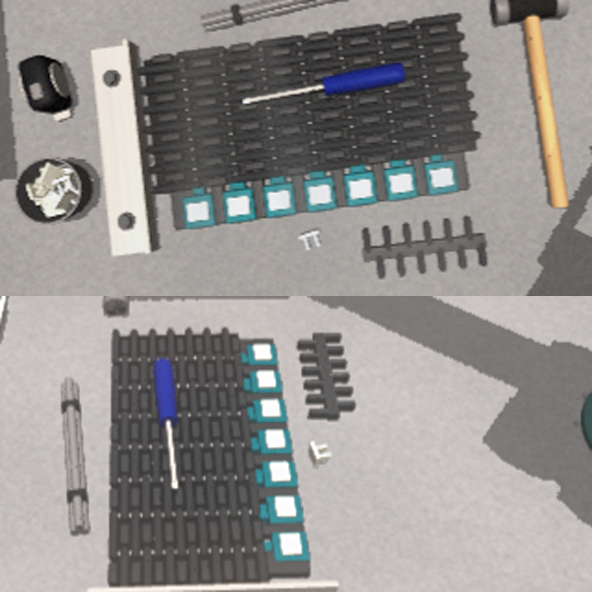

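All seven clips now sit evenly centred on their housings with no shadows under the heads. The loose parts are where they were, and the hand is clear.

```bash
python3 -c "
from plant import bot
print(bot.sign_off())"
```

```text
the job is handed in; nothing more can be done
None
```

I pressed the three proud clips home in order from the end stop to the free end, with about 12 N at most in the force readings. Nothing else was touched, the hand ended clear, and the job was handed in at about 15 s.

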